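# Ink a rubber stamp and hold its print on a sloping sprung plate

### The arm

A 7-joint arm with a two-finger parallel gripper is mounted at the origin on a cart in front of the work surface, level with it; the furniture and walls round the work are solid. World frame = base frame: x ahead of the robot, y to its left, z up, the work surface at z = 0. Lengths are in m, angles in rad, forces in N, time in s.
With the tool pointing down it reaches from about 0.4 to 0.85 m from the base axis. Payload 6.9 kg.
Tool frame: the origin (TCP) lies between the finger pads, 19 mm behind the fingertips; this is the grasp point; z points along the fingers, y is the line along which they close (so a half turn about z gives the same grasp; the last joint's range is limited). The gripper opens to 85 mm and grips with 20 to 120 N. Pads are 22 mm wide; open, the fingers measure 114 mm over their backs; the gripper's body (76 mm by 85 mm) begins 54 mm behind the grasp point. The pads swing forward as they close: fully open they stand 13 mm farther back than shut.
Start: joints at [-1.042, 0.507, -0.238, 1.5, 0.126, 1.149, -0.155], TCP at [0.256, 0.57, 0.25] pointing down, gripper open.
Joint ranges: [-3.08, 3.08], [-0.24, 2.05], [-1.43, 1.35], [0, 2.5], [-1.52, 4.66], [0.17, 1.96], [-2.89, 2.89]. Speed limits (rad/s): [2.39, 2.39, 3.14, 3.14, 3.14, 3.14, 3.14].

### API

Orientations are given as a unit quaternion [w, x, y, z].
In Python, from station import ctrl, get_state, vision, ticket, models gives the robot as it stands. Calls block until the motion is done:
- ctrl.movep(position, orientation): joint-space move of the TCP to a pose.
- ctrl.movel(position, frame=None, max_speed=0.15): straight line of the TCP; frame=None keeps the orientation; max_speed is the mean speed in m/s.
- ctrl.set_joints(angles): joint-space move.
- ctrl.ungrasp() and ctrl.close_gripper(force=None): open the fingers fully, or close them until they stop; force is the grip in N (None keeps the last).
- ctrl.pause(seconds).
- ctrl.ik(position, orientation): joint angles nearest the present ones, or None.
- get_state(): the state.
- vision.grab_frame(name): name is "scene" or "top"; returns (picture, depth): 400x640x3 uint8, blue, green, red; 400x640 float32, m along the optical axis (not along the pixel's ray), 0 where there is no reading.
- vision.camera_info(name): a dict with "mtx" (3x3 intrinsics, pixels), "R" (3x3) and "t" (3): a world point X has camera coordinates R X + t. Camera axes: x right, y down, z forward; pixel columns grow to the right and rows downward; lengths in m; the calibration is good to about 2 mm. A picture is of the moment at which its call begins. camera_info takes no time and is no camera call.
A pose or a line that the arm cannot do raises ctrl.Unreachable and nothing moves.
- ticket.close_job(): hands the job in; it is judged then, once.
Trained networks look in the newest picture that a camera, given by its name, has taken for a name from the list of things; names that differ only in an ending like _2 or _b are one class to them, and where a whole thing is asked for, a point or a joint stands for the part that bears it (a point fixed in the world has none). Each returns a list of dicts, best first, with "p" (0 to 1); they miss things now and then, are a little off and sometimes report something else, mostly with a low value. They report only what shows in the picture. A call takes as long as a camera call.
- models.recognise(camera, target): "point" ([column, row] in pixels, amid what is visible of it).
- models.masks_of(camera, target): "mask" (400x640 bool, what is visible of it) and "point" ([column, row] in pixels, amid what is visible of it).
The state is a dict: "time": time; "qpos": joint angles; "qd": joint speeds; "tau": joint torques, N m; "tcp_pos": TCP position; "eef_rot": TCP orientation; "contact_force": force on the tool from outside, world axes, zero at the start; "wrist_torque": the same for the moment, N m; "width": finger opening in m; "gripper_force": force on a finger pad.
Only numpy, scipy, OpenCV 4.12 (cv2) and the standard library are available. Lean on these libraries where they do the work, as an engineer would, in place of code of your own. Each camera call takes 0.05 s, during which the arm holds its last target. There are 200 camera calls.

### The job

Pick up the wooden stamp by its handle, ink it by setting it down flat and gently on the pad in the open tin, then set it on the sloping sprung plate inside the rectangular outline (not the round one): flat on the slope, square with the outline (long side along long side), pressing lightly so that the plate sinks about half its travel and never reaches its stop. Make only that one print: the stamp must not press on the plate or stand anywhere outside the outline, and the mug, ink jar and glue stick stay where they are. Finish while still holding the stamp pressed there; do not let go.

Things in the scene. Friction and masses are not known exactly. Their poses are not given: they have to be found in the camera images.
- stamp: The stamp, loose, upright on the desk: wooden base 29 (x) x 36 (y) x 16 mm high, round turned wooden handle on top, 63 mm high in all, 50 g. Pinch the handle (about 24 mm across) from above with the TCP 40 to 50 mm up. Origin: centre of the printing face (underside); z up along the handle, y along the 36 mm side. Half a turn about z makes no difference.
- tin: The stamp-pad tin, fixed to the desk, 61 (x) x 91 (y) x 12 mm high without its lid. Origin: centre of its underside, z up; the lid hinges on its +x long edge.
- pad (a point): Centre of the upper face of the ink pad in the tin, 12 mm above the desk; hard, level, 59 (x) x 88 (y) mm; axes as the tin's. The whole printing face should come down on the pad, at least near its middle.
- tin_lid (a joint): The tin's lid, rad: 0 shut, 1.92 fully open. It starts open (1.6 to 1.9) and stays where it is; it then stands about 60 mm above the pad along the tin's +x edge.
- stand: The stamping stand, fixed to the desk: a wooden tray 150 x 160 mm on two feet, tilted 20 degrees (0.35 rad), about 50 mm high in front and 110 mm at the back. Origin: on the desk under its centre; z up, x to the high side (away from the robot), y level across the slope. The sprung plate lies in the tray, 6 mm proud of its rim.
- plate (a joint): How far the sprung plate is pushed in, m, straight along its normal: 0 free, 0.012 at its stop. The plate is 136 x 146 mm plywood with a white sheet on it; it needs about 1 N to start and 0.7 N more for each mm (about 5 N at 6 mm), and springs back.
- frame (a point): Centre of the rectangular outline, on the plate's upper face, moving with it; at rest about 82 mm above the desk. z: the plate's normal (up, leaning towards the robot); y: along the outline's long side (level); x: up the slope. Outline 45 (x) x 52 (y) mm, thin dark lines, 32 mm to +y of the plate's middle. The round outline, 48 mm across, 65 mm to its -y side, is not used.
- mug: White mug, 82 mm across, 94 mm high, standing loose at the back. Origin: centre of its underside.
- jar: Ink jar with a black cap, 50 mm across, 57 mm high, loose, at the front. Origin: centre of its underside.
- glue_stick: Glue stick standing on end, 26 mm across, 92 mm high, loose, at the front. Origin: centre of its underside.

How it is judged:
By the outcome, as a careful person would: the job done as asked, in the order asked, and still so for the second after the job is handed in, while the arm keeps its last pose, push and grip.
It also fails if it takes over 59 s, if anything falls off the work surface, if the arm or the gripper's body presses on something with over 40 N, if the wrist force passes 120 N, or if a joint passes its speed limit or range.

## Working session

There is one attempt and no reset: what is moved stays moved. The work goes in short steps, each a Python script; the robot and the scene stay as the last script left them, time stands still between calls to the robot, and variables do not carry over. Pictures are saved under pics/ and viewed, at most 10 in all, crops included, and the job is handed in when it is done.

```bash
ls; mkdir -p pics
cat > h.py <<'E'
import numpy as np, cv2
from station import ctrl, get_state, vision, ticket, models
def cloud(cam, depth):
    c=vision.camera_info(cam); K=np.array(c["mtx"]);R=np.array(c["R"]);t=np.array(c["t"])
    v,u=np.mgrid[:400,:640]
    p=np.stack([(u-K[0,2])/K[0,0]*depth,(v-K[1,2])/K[1,1]*depth,depth],-1)
    W=(p-t)@R   # R^T (p-t)
    W[depth<=0]=np.nan
    return W
def proj(cam,X):
    c=vision.camera_info(cam); p=np.array(c["R"])@np.array(X)+np.array(c["t"]); q=np.array(c["mtx"])@p; return q[:2]/q[2]
E
python3 - <<'E'
from h import *
ims=[]
for cam in("scene","top"):
    im,d=vision.grab_frame(cam); cv2.imwrite(f"pics/{cam}0.png",im); W=cloud(cam,d)
    c=vision.camera_info(cam); print(cam,"pos",-np.array(c["R"]).T@np.array(c["t"]))
    np.savez(f"{cam}0.npz",im=im,d=d,W=W)
    for n in("stamp","tin","tin_lid","stand","plate","frame","mug","jar","glue_stick"):
        for r in models.masks_of(cam,n)[:2]:
            m=r["mask"]; w=W[m]; w=w[~np.isnan(w[:,0])]
            print(n,round(r["p"],2),np.round(r["point"]),m.sum(),np.round(np.percentile(w,[2,50,98],axis=0),3).tolist() if len(w) else None)
            if r is not None: np.save(f"m_{cam}_{n}_{r['p']:.2f}.npy",m)
E
```

```text
pics
scene pos [ 0.0076056  -0.53110559  0.60173379]
stamp 0.89 [397. 272.] 389 [[0.521, -0.256, -0.0], [0.534, -0.241, 0.016], [0.553, -0.219, 0.061]]
tin 0.69 [243. 188.] 848 [[0.46, 0.205, -0.001], [0.511, 0.246, 0.009], [0.533, 0.296, 0.072]]
tin_lid 0.86 [252. 178.] 296 [[0.518, 0.206, 0.016], [0.526, 0.246, 0.044], [0.535, 0.289, 0.073]]
stand 0.63 [297. 209.] 4108 [[0.433, -0.042, 0.003], [0.501, 0.013, 0.072], [0.575, 0.119, 0.103]]
plate 0.9 [291. 200.] 2589 [[0.441, -0.029, 0.056], [0.505, 0.039, 0.08], [0.575, 0.122, 0.103]]
frame 0.91 [294. 201.] 2450 [[0.443, -0.028, 0.058], [0.504, 0.039, 0.08], [0.569, 0.118, 0.103]]
mug 0.71 [304. 156.] 1085 [[0.655, 0.163, -0.0], [0.693, 0.195, 0.067], [0.753, 0.277, 0.093]]
jar 0.73 [286. 277.] 756 [[0.34, -0.111, 0.0], [0.356, -0.099, 0.038], [0.388, -0.072, 0.057]]
jar 0.28 [398. 277.] 383 [[0.52, -0.254, -0.001], [0.533, -0.24, 0.017], [0.558, -0.219, 0.061]]
glue_stick 0.87 [223. 217.] 389 [[0.348, 0.126, 0.005], [0.356, 0.131, 0.054], [0.37, 0.145, 0.092]]
glue_stick 0.71 [243. 190.] 796 [[0.46, 0.206, 0.001], [0.508, 0.246, 0.
[... 342 characters left out ...]
0.537, 0.289, 0.077]]
stand 0.78 [310. 204.] 3363 [[0.44, -0.031, 0.047], [0.517, 0.05, 0.082], [0.595, 0.131, 0.105]]
stand 0.32 [233. 207.] 803 [[0.466, 0.213, -0.003], [0.501, 0.254, 0.009], [0.533, 0.298, 0.074]]
plate 0.72 [308. 204.] 2695 [[0.445, -0.021, 0.056], [0.513, 0.052, 0.082], [0.579, 0.125, 0.105]]
plate 0.3 [408. 198.] 147 [[0.526, -0.248, 0.001], [0.539, -0.229, 0.018], [0.558, -0.213, 0.065]]
frame 0.56 [310. 202.] 2622 [[0.447, -0.022, 0.057], [0.513, 0.05, 0.082], [0.577, 0.123, 0.105]]
mug 0.83 [248. 135.] 994 [[0.659, 0.172, 0.002], [0.712, 0.216, 0.03], [0.753, 0.255, 0.095]]
jar 0.62 [358. 261.] 230 [[0.348, -0.102, 0.03], [0.369, -0.08, 0.054], [0.388, -0.06, 0.06]]
```

```bash
ls pics
```

```text
scene0.png
top0.png
```

Run:
```python
import cv2,numpy as np
s=cv2.imread("pics/scene0.png");t=cv2.imread("pics/top0.png")
a=cv2.resize(s[130:310,190:440],(800,576),interpolation=cv2.INTER_CUBIC)
b=cv2.resize(t[100:290,190:440],(790,600),interpolation=cv2.INTER_CUBIC)
cv2.imwrite("pics/a.png",a);cv2.imwrite("pics/b.png",b)
```

```text
(no output)
```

View pics/a.png

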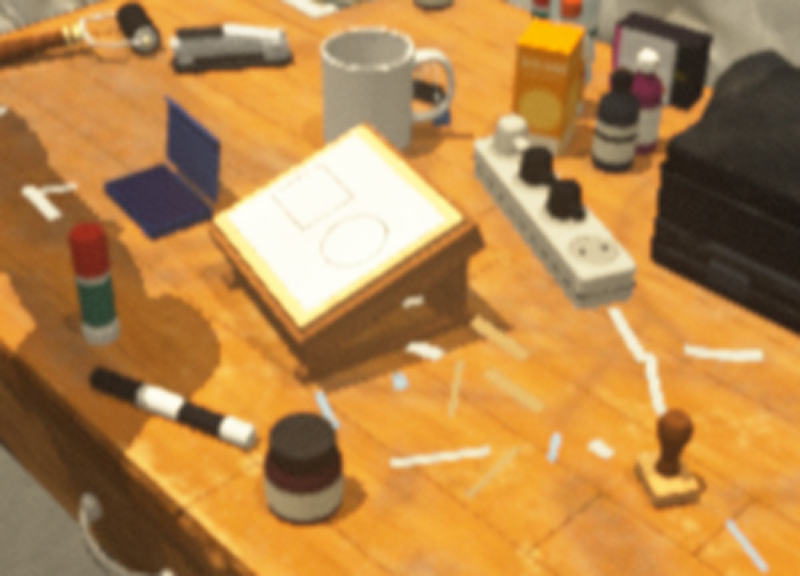

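View pics/b.png

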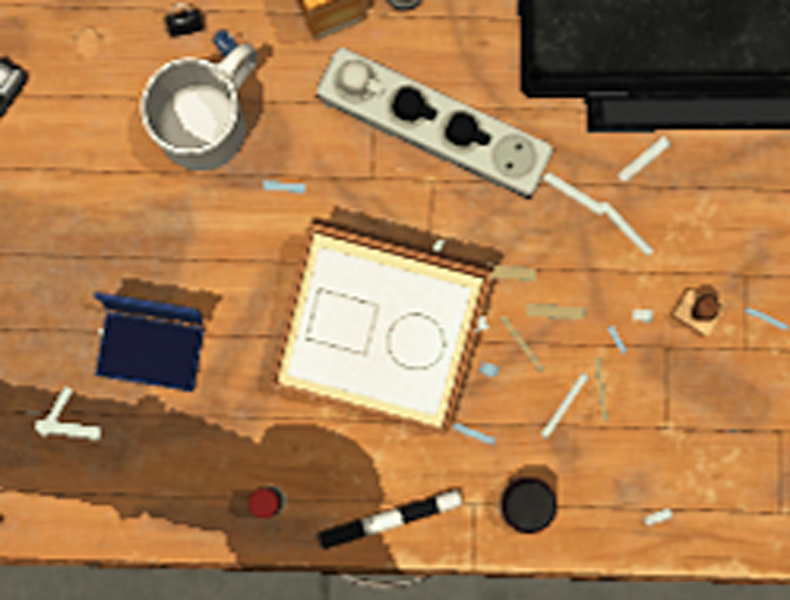

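```bash
cat > fit.py <<'E'
from h import *
from scipy.optimize import minimize
from scipy.spatial import cKDTree
import glob
def projN(cam,X):
    c=vision.camera_info(cam); p=X@np.array(c["R"]).T+np.array(c["t"]); q=p@np.array(c["mtx"]).T; return q[:,:2]/q[:,2:]
def samp(img,uv): return cv2.remap(img,uv[:,None,0].astype(np.float32),uv[:,None,1].astype(np.float32),cv2.INTER_LINEAR)[:,0]
D={c:np.load(f"{c}0.npz") for c in("scene","top")}
# plate plane
for cam in D:
    m=np.load(sorted(glob.glob(f"m_{cam}_plate_*"))[-1]); m=cv2.erode(m.astype(np.uint8),np.ones((5,5)))>0
    P=D[cam]["W"][m]; P=P[~np.isnan(P[:,0])]
    for _ in range(3):
        A=np.c_[P[:,:2],np.ones(len(P))]; s=np.linalg.lstsq(A,P[:,2],rcond=None)[0]; r=P[:,2]-A@s; P=P[abs(r)<2.5*r.std()]
    n=np.array([-s[0],-s[1],1]); n/=np.linalg.norm(n)
    print(cam,"tilt",np.degrees(np.arccos(n[2])),"yaw",np.degrees(np.arctan2(-n[1],-n[0])),"z at mid",s@[0.513,0.052,1], r.std())
T=20*np.pi/180
def axes(psi):
    x=np.array([np.cos(T)*np.cos(psi),np.cos(T)*np.sin(psi),np.sin(T)]); y=np.array([-np.sin(psi),np.cos(psi),0]); return x,y,np.cross(x,y)
e=np.linspace(-1,1,60)
rect=np.r_[np.c_[e*.0225,0*e+.026],np.c_[e*.0225,0*e-.026],np.c_[0*e+.0225,e*.026],np.c_[0*e-.0225,e*.026]]
a=np.linspace(0,2*np.pi,150); circ=np.c_[.024*np.cos(a),.024*np.sin(a)-.065]
uvp=np.r_[rect,circ]
G={c:cv2.cvtColor(D[c]["im"],cv2.COLOR_BGR2GRAY).astype(np.float32) for c in D}
G={c:g-cv2.GaussianBlur(g,(0,0),4) for c,g in G.items()}
def cost(p,cams):
    x,y,z=axes(p[3]); X=np.array(p[:3])+uvp[:,:1]*x+uvp[:,1:]*y
    return sum(samp(G[c],projN(c,X)).mean() for c in cams)
def fit(cams,z):
    f=lambda q:cost([q[0],q[1],z,q[2]],cams)
    best=min(((f([cx,cy,ps]),cx,cy,ps) for cx in np.arange(.49,.54,.002) for cy in np.arange(.05,.11,.002) for ps in np.radians(np.arange(-22,-5,2))))
    return minimize(f,best[1:],method="Nelder-Mead",options=dict(initial_simplex=np.array(best[1:])+np.array([[0,0,0],[.003,0,0],[0,.003,0],[0,0,.04]])))
for cams in(["scene"],["top"],["scene","top"]):
    r=fit(cams,.082); print(cams,r.x[:2].round(4),np.degrees(r.x[2]).round(2),r.fun)
# tin
for cam in D:
    W=D[cam]["W"]; sel=(W[...,0]>.44)&(W[...,0]<.56)&(W[...,1]>.18)&(W[...,1]<.32)
    im=D[cam]["im"].astype(int); blue=sel&(im[...,0]>im[...,2]+15)
    low=blue&(W[...,2]<.022); P=W[low][:,:2]; b=cv2.minAreaRect((P*1000).astype(np.float32)); print(cam,"pad",b, "zmed",np.median(W[low][:,2]))
# stamp
for cam in D:
    W=D[cam]["W"]; sel=(W[...,0]>.5)&(W[...,0]<.58)&(W[...,1]>-.275)&(W[...,1]<-.195)
    Pb=W[sel&(W[...,2]>.009)&(W[...,2]<.022)]; Ph=W[sel&(W[...,2]>.035)]; Pt=W[sel&(W[...,2]>.054)]
    print(cam,"stamp base",len(Pb),cv2.minAreaRect((Pb[:,:2]*1000).astype(np.float32)),"handle",len(Ph),(Ph.min(0)+Ph.max(0))/2,Ph.max(0)-Ph.min(0))
E
python3 fit.py
```

```text
scene tilt 20.137445576336006 yaw -13.561437576921627 z at mid 0.08290724640533464 0.0010778045029896173
top tilt 19.954082262680227 yaw -13.301097162732633 z at mid 0.08198672828085378 0.0029203909476509197Traceback (most recent call last):
  File "fit.py", line 34, in <module>
    r=fit(cams,.082); print(cams,r.x[:2].round(4),np.degrees(r.x[2]).round(2),r.fun)
  File "fit.py", line 31, in fit
    best=min(((f([cx,cy,ps]),cx,cy,ps) for cx in np.arange(.49,.54,.002) for cy in np.arange(.05,.11,.002) for ps in np.radians(np.arange(-22,-5,2))))
  File "fit.py", line 31, in <genexpr>
    best=min(((f([cx,cy,ps]),cx,cy,ps) for cx in np.arange(.49,.54,.002) for cy in np.arange(.05,.11,.002) for ps in np.radians(np.arange(-22,-5,2))))
               ~^^^^^^^^^^^^
  File "fit.py", line 30, in <lambda>
    f=lambda q:cost([q[0],q[1],z,q[2]],cams)
               ~~~~^^^^^^^^^^^^^^^^^^^^^^^^^
  File "fit.py", line 28, in cost
    return sum(samp(G[c],projN(c,X)).mean() for c in cams)
  File "fit.py", line 28, in <genexpr>
    return sum(samp(G[c],projN(c,X)).mean() for c in cams)
                         ~~~~~^^^^^
  File "fit.py", line 6, in projN
    c=vision.camera_info(cam); p=X@np.array(c["R"]).T+np.array(c["t"]); q=p@np.array(c["mtx"]).T; return q[:,:2]/q[:,2:]
ValueError: time passes only in moves, steps and waits
```

```bash
python3 - <<'E'
s=open("h.py").read()
s=s.replace("def cloud","CI={n:vision.camera_info(n) for n in('scene','top')}\ndef cloud").replace("c=vision.camera_info(cam)","c=CI[cam]"); open("h.py","w").write(s)
s=open("fit.py").read().replace("vision.camera_info(cam)","CI[cam]"); open("fit.py","w").write(s)
E
python3 fit.py
```

```text
scene tilt 20.137445576336006 yaw -13.561437576921627 z at mid 0.08290724640533464 0.0010778045029896173
top tilt 19.954082262680227 yaw -13.301097162732633 z at mid 0.08198672828085378 0.0029203909476509197
['scene'] [0.5222 0.1017] -13.99 -3.2306134700775146
['top'] [0.5186 0.0809] -13.3 -27.03666877746582
['scene', 'top'] [0.5184 0.0807] -13.55 -27.872034072875977
scene pad ((470.9981384277344, 251.05210876464844), (73.44654846191406, 27.573381423950195), 88.59524536132812) zmed 0.008344741028464839
top pad ((496.0994873046875, 254.40701293945312), (87.55391693115234, 61.74201583862305), 82.16197967529297) zmed 0.008051732329205533
scene stamp base 177 ((538.8112182617188, -237.33522033691406), (35.890811920166016, 29.55723762512207), 59.53947830200195) handle 139 [ 0.53828433 -0.2371253   0.04935492] [0.01999062 0.02260544 0.02694927]
top stamp base 74 ((540.5260009765625, -232.43869018554688), (35.889461517333984, 28.088476181030273), 55.31526184082031) handle 57 [ 0.54186295 -0.23433848  0.05691721] [0.02205847 0.02359739 0.01961391]
```

```bash
cat >> h.py <<'E'
from scipy.spatial.transform import Rotation as Ro
def toolR(fx,fy,fz,sgn):  # tool aligned on stamp axes: tool z=-fz, tool y=sgn*fy
    y=sgn*fy; z=-fz; return np.c_[np.cross(y,z),y,z]
def quat(R): q=Ro.from_matrix(R).as_quat(); return [q[3],q[0],q[1],q[2]]
def axes(psi,T):
    x=np.array([np.cos(T)*np.cos(psi),np.cos(T)*np.sin(psi),np.sin(T)]); y=np.array([-np.sin(psi),np.cos(psi),0]); return x,y,np.cross(x,y)
E
python3 - <<'E'
from h import *
s=get_state(); print({k:(np.round(v,3).tolist()) for k,v in s.items()})
pt,tin,fr=np.radians([-32.5,-7.8,-13.5])
for sg in(1,-1):
    for nm,p,ps,T in(("stamp",[.54,-.235,.2],pt,0),("stampg",[.54,-.235,.045],pt,0),("tin",[.495,.254,.057],tin,0),("frame",np.array([.5185,.081,.082])+.045*axes(fr,np.radians(20))[2],fr,np.radians(20))):
        q=ctrl.ik(list(p),quat(toolR(*axes(ps,T),sg))); print(sg,nm,None if q is None else np.round(q,2))
E
sed -e 's/^for cams.*/G={c:np.clip(g,-40,3) for c,g in G.items()}/' -e 's/^    r=fit(cams.*/f=lambda q:cost([q[0],q[1],.082,-.236],["scene"])\nfor v in sorted((f([cx,cy]),round(cx,4),round(cy,4)) for cx in np.arange(.508,.53,.001) for cy in np.arange(.07,.092,.001))[:6]: print(v)\nraise SystemExit/' fit.py > fit2.py; python3 fit2.py
```

```text
{'time': 1.0, 'qpos': [-1.042, 0.508, -0.238, 1.5, 0.126, 1.149, -0.155], 'qd': [0.001, 0.0, -0.001, -0.002, 0.001, -0.001, -0.0], 'tau': [-0.001, -62.038, -2.185, -24.997, 0.014, 0.002, 0.0], 'tcp_pos': [0.256, 0.57, 0.25], 'eef_rot': [-0.0, 0.21, 0.978, -0.0], 'contact_force': [-0.231, 0.002, -0.428], 'wrist_torque': [0.018, 0.01, 0.02], 'gripper_force': 0.0, 'width': 0.085}
1 stamp [ 0.16  0.51  0.33  1.68 -0.19  0.99  1.56]
1 stampg [ 0.32  0.68  0.08  1.83 -0.08  0.63  1.45]
1 tin [-0.37  0.63 -0.23  1.91  0.24  0.63  0.69]
1 frame [-0.4   0.39  0.08  2.25  0.64  0.26  0.4 ]
-1 stamp [-0.08  0.59  0.75  1.68 -0.46  1.05 -1.32]
-1 stampg [-0.07  0.81  0.75  1.84 -0.76  0.81 -1.05]
-1 tin [-0.78  0.67  0.41  1.91 -0.42  0.65 -1.81]
-1 frame [-0.7   0.44  0.51  2.25 -0.2   0.2  -1.88]
scene tilt 20.137445576336006 yaw -13.561437576921627 z at mid 0.08290724640533464 0.0010778045029896173
top tilt 19.954082262680227 yaw -13.301097162732633 z at mid 0.08198672828085378 0.0029203909476509197
(np.float32(-3.7600186), np.float64(0.517), np.float64(0.081))
(np.float32(-3.6324432), np.float64(0.517), np.float64(0.08))
(np.float32(-3.5566907), np.float64(0.516), np.float64(0.08))
(np.float32(-3.3669603), np.float64(0.516), np.float64(0.079))
(np.float32(-3.3419926), np.float64(0.517), np.float64(0.082))
(np.float32(-3.3055403), np.float64(0.518), np.float64(0.082))
```

Run:
```python
from h import *
R=quat(toolR(*axes(np.radians(-32.5),0),1))
ctrl.movep([.45,.1,.3],R); print(get_state()["time"])
ctrl.movep([.54,-.2355,.14],R); print(get_state()["time"],get_state()["qpos"])
ctrl.movel([.54,-.2355,.046],max_speed=.08); print(get_state()["tcp_pos"],get_state()["contact_force"])
ctrl.close_gripper(60); s=get_state(); print(s["time"],s["width"],s["gripper_force"],s["contact_force"],s["tcp_pos"])
ctrl.movel([.54,-.2355,.12],max_speed=.1); s=get_state(); print(s["time"],s["width"],s["contact_force"])
# show closer to the scene camera
p=[.42,-.25,.30]
ctrl.movep(p,R); s=get_state(); print(s["time"],s["tcp_pos"],s["eef_rot"])
for c in("scene","top"):
    im,d=vision.grab_frame(c); cv2.imwrite(f"pics/{c}1.png",im); np.savez(f"{c}1.npz",im=im,d=d,W=cloud(c,d),tcp=s["tcp_pos"],q=s["eef_rot"])
    print(c,proj(c,s["tcp_pos"]))
    for r in models.masks_of(c,"stamp")[:1]: print(r["p"],r["point"],r["mask"].sum()); np.save(f"ms_{c}.npy",r["mask"])
im=cv2.imread("pics/scene1.png"); u,v=proj("scene",s["tcp_pos"]).astype(int); cv2.imwrite("pics/c.png",cv2.resize(im[max(v-60,0):v+90,max(u-90,0):u+90],None,fx=4,fy=4,interpolation=cv2.INTER_CUBIC))
```

```text
2.85
4.275 [ 0.24613977  0.56207899  0.19064656  1.7486288  -0.13719947  0.84334689
  1.50520673]
[ 0.54034823 -0.23564406  0.04652601] [0.02098401 0.29966476 0.05550084]
6.2167 0.019790260314277844 58.449963186867535 [0.71709414 0.74601573 3.53956519] [ 0.54015107 -0.23546091  0.04621191]
7.1083 0.02035335546311787 [ 0.13715296  0.21154025 -0.0351206 ]
7.9833 [ 0.42053719 -0.24933157  0.2987973 ] [-5.89432775e-04  2.79341124e-01  9.60191691e-01  3.25690024e-04]
scene [381.99440719 181.97973852]
0.87 [379.4, 202.3] 383
top [440.34002109 240.4639148 ]
0.53 [429.7, 240.1] 43
```

View pics/c.png

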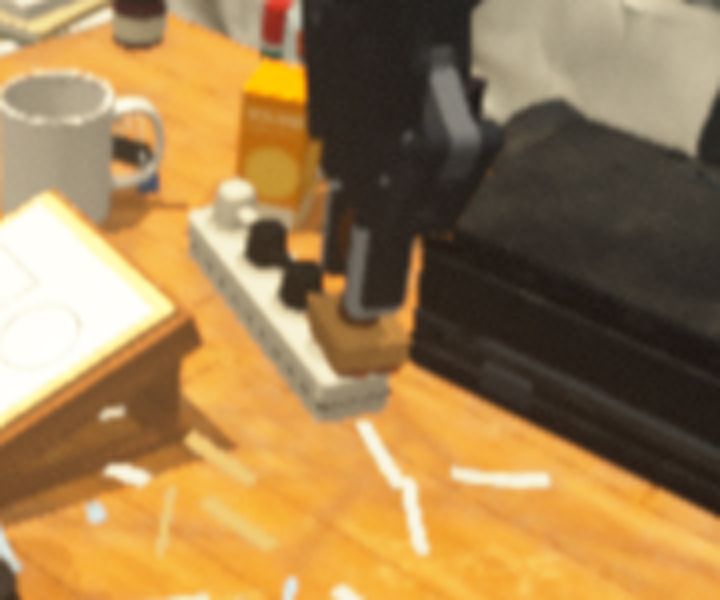

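```bash
cat > meas.py <<'E'
from h import *
from scipy.optimize import least_squares
def sdf(P,h):
    q=abs(P)-h; return np.linalg.norm(np.maximum(q,0),axis=1)+np.minimum(q.max(1),0)
def fitbox(P):
    # P in tool frame; box centre (dx,dy,zc), euler; half sizes 14.5 18 8
    f=lambda p:sdf((P-p[:3])@Ro.from_euler("xyz",p[3:]).as_matrix(),np.array([.0145,.018,.008]))
    b=None
    for y0 in(-.15,0,.15):
        r=least_squares(f,[0,0,.038,0,0,y0],loss="soft_l1",f_scale=.001,x_scale=[.001]*3+[.02]*3)
        if b is None or r.cost<b.cost:b=r
    return b
def grab(c="scene"):
    s=get_state(); im,d=vision.grab_frame(c); q=s["eef_rot"]; R=Ro.from_quat([q[1],q[2],q[3],q[0]]).as_matrix()
    P=(cloud(c,d).reshape(-1,3)-np.array(s["tcp_pos"]))@R
    return P[(P[:,2]>.0285)&(P[:,2]<.06)&(np.hypot(P[:,0],P[:,1])<.035)],im,s
E
python3 - <<'E'
from meas import *
A=[]
for k,yaw in enumerate((-32,-75,0)):
    p=[.31,-.33,.36]
    try: ctrl.movep(p,quat(toolR(*axes(np.radians(yaw),0),1)))
    except ctrl.Unreachable: print("unreach",yaw); continue
    ctrl.pause(.15)
    P,im,s=grab(); A.append(P); np.save(f"P{k}.npy",P)
    r=fitbox(P); print(round(s["time"],2),len(P),(r.x[:3]*1000).round(2),np.degrees(r.x[3:]).round(2),"rms",np.sqrt((r.fun**2).mean())*1000)
    if k==0: u,v=proj("scene",s["tcp_pos"]).astype(int); cv2.imwrite("pics/d.png",cv2.resize(im[max(v-60,0):v+90,max(u-90,0):u+90],None,fx=4,fy=4))
r=fitbox(np.vstack(A)); print((r.x[:3]*1000).round(2),np.degrees(r.x[3:]).round(2),"rms",np.sqrt((r.fun**2).mean())*1000)
E
```

```text
8.97 630 [-0.83 -0.58 38.92] [-1.43 -0.63 -1.61] rms 0.6416967552915004
9.91 603 [-1.39 -0.47 38.92] [-0.88 -0.05 -0.82] rms 0.6562860267634901
11.27 677 [-0.22 -0.28 38.94] [-0.53 -0.34 -1.24] rms 0.618434347724032
[-0.61 -0.48 38.95] [-0.86 -0.39 -1.24] rms 0.6744303324887942
```

View pics/d.png

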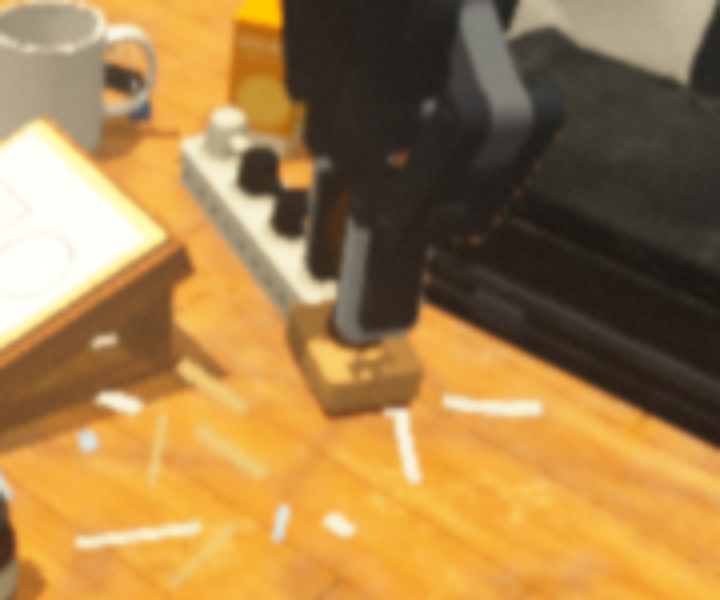

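Run:
```python
from h import *
cf=lambda:np.array(get_state()["contact_force"])
R=quat(toolR(*axes(np.radians(-7.8-1.24),0),1))
ctrl.movep([.45,.1,.3],R)
x,y=.4935,.254
ctrl.movep([x,y,.13],R); ctrl.movel([x,y,.066],max_speed=.08); ctrl.pause(.3)
f0=cf(); print(get_state()["time"],f0,get_state()["tcp_pos"],get_state()["qpos"])
z=.066
while z>.053:
    z-=.0007; ctrl.movel([x,y,z],max_speed=.01); f=cf()-f0
    if f[2]>1: print(round(z,4),f.round(2),get_state()["tcp_pos"].__getitem__(2))
    if f[2]>3: break
ctrl.pause(.4); s=get_state(); print(s["time"],(cf()-f0).round(2),np.round(s["wrist_torque"],3),s["tcp_pos"],s["width"])
```

```text
15.1583 [-0.00457258 -0.59008783 -1.16610524] [0.4936602  0.25409024 0.0663378 ] [-0.36122617  0.61870994 -0.24370039  1.90546618  0.23527877  0.64425203
  0.66265752]
0.0646 [ 0.33 -0.26  1.1 ] 0.06450349985529102
0.0625 [-0.48  1.09  1.18] 0.062456666273853906
0.0618 [-0.22  0.45  1.3 ] 0.06176146476957911
0.0576 [-0.33  0.07  2.97] 0.057782008432736426
0.0569 [-1.29  0.21  8.19] 0.05762902062908207
18.8083 [-1.53  0.09  9.11] [-0.221  0.257  0.017] [0.49379042 0.25434823 0.05766642] 0.020254180068664713
```

```bash
cat >> h.py <<'E'
fx,fy,fz=axes(np.radians(-13.6),np.radians(20))
F0=np.array([.518,.081,.082]); RT=toolR(fx,fy,fz,1)@Ro.from_euler("z",1.24,degrees=True).as_matrix()
E
python3 - <<'E'
from meas import *
ctrl.movel([.4935,.254,.2],max_speed=.15)
off=-.0006*fx+.0005*fy
hov=F0+off+fz*(.046+.035)
ctrl.movep([.48,.12,.24],quat(RT)); ctrl.movep(list(hov),quat(RT)); ctrl.pause(.3)
s=get_state(); print(s["time"],s["tcp_pos"]-hov,s["qpos"])
q=s["eef_rot"];print("ang err",np.degrees((Ro.from_matrix(RT).inv()*Ro.from_quat([q[1],q[2],q[3],q[0]])).as_rotvec()))
P,im,s=grab(); P=P[P[:,2]<.056]; r=fitbox(P); print(len(P),(r.x[:3]*1000).round(2),np.degrees(r.x[3:]).round(2),np.sqrt((r.fun**2).mean())*1000)
cv2.imwrite("pics/e.png",cv2.resize(im[120:270,230:400],(680,600),interpolation=cv2.INTER_CUBIC))
E
```

```text
21.2667 [0.00074537 0.00086467 0.00128722] [-0.33068454  0.31250026 -0.03809415  2.22735257  0.60522582  0.36849533
  0.40465471]
ang err [-0.1056359  -0.11698727 -0.01019263]
134 [ 0.11 -0.37 38.72] [-0.72  0.06 -0.16] 0.8961313866712124
```

View pics/e.png

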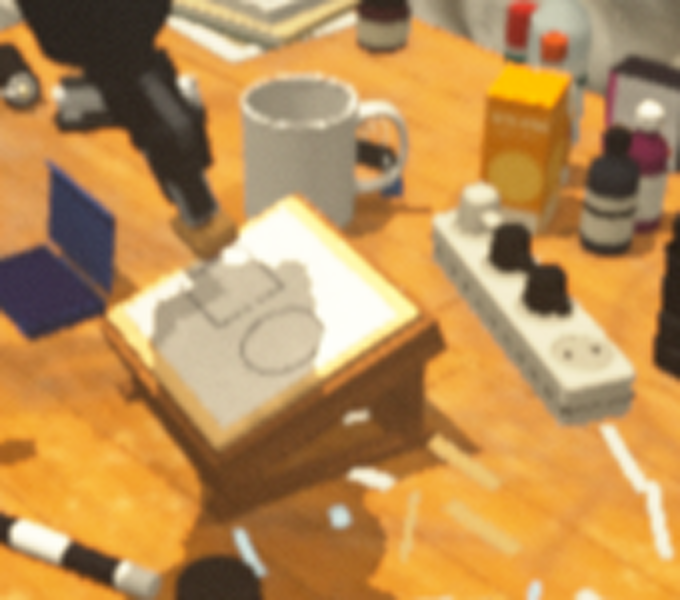

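```bash
cat > sink.py <<'E'
from meas import *
import glob
m=np.load(sorted(glob.glob("m_scene_plate_*"))[-1]); m=cv2.erode(m.astype(np.uint8),np.ones((7,7)))>0
n0=(np.load("scene0.npz")["W"]-F0)@fz
def sink():
    im,d=vision.grab_frame("scene"); W=cloud("scene",d); v=(W-F0)@fz
    # compare plane heights at equal in-plane position: both ~constant over plane
    ok=m&(v>-.015)&(v<.004)&np.isfinite(n0)
    a=(W-F0)@fx; b=(W-F0)@fy; ok&=(b<-.03)   # right part, away from the stamp
    return (np.median(n0[m&((np.load('scene0.npz')['W']-F0)@fy<-.03)])-np.median(v[ok]))*1000, ok.sum(), im
off=-.0006*fx+.0005*fy
def tgt(h): return list(F0+off+fz*h)
def hh():
    s=get_state(); e=np.array(s["tcp_pos"])-F0-off; return e@fz*1000,e@fx*1000,e@fy*1000
E
python3 - <<'E'
from sink import *
np.save("rest.npy",0)
print("rest",sink()[:2])
ctrl.movel(tgt(.054),max_speed=.03); ctrl.pause(.3); f0=np.array(get_state()["contact_force"]); np.save("f0.npy",f0); print(np.round(hh(),2),f0)
h=.054
while h>.0422:
    h-=.001; ctrl.movel(tgt(h),max_speed=.01); f=(np.array(get_state()["contact_force"])-f0); print(round(h*1e3,1),np.round(hh(),2),"Fn",round(f@fz,2),"Ft",round(f@fx,2),round(f@fy,2))
    if f@fz>5: break
ctrl.pause(.3); f=(np.array(get_state()["contact_force"])-f0); print(np.round(hh(),2),f@fz,f@fx,f@fy,[sink()[0] for _ in range(3)],get_state()["time"])
E
```

```text
rest (np.float64(-0.07478790815590797), np.int64(1096))
[5.412e+01 8.000e-02 2.000e-02] [-0.40474712  0.79989071 -0.16863463]
53.0 [ 5.294e+01 -4.000e-02 -3.000e-02] Fn -0.05 Ft 0.85 -0.44
52.0 [ 5.191e+01 -7.000e-02 -1.000e-02] Fn -0.14 Ft 0.93 -0.32
51.0 [ 5.094e+01 -4.000e-02 -0.000e+00] Fn 0.42 Ft 0.16 -0.3
50.0 [ 4.992e+01 -6.000e-02 -2.000e-02] Fn -1.1 Ft 0.24 -1.56
49.0 [ 4.894e+01 -3.000e-02 -1.000e-02] Fn -1.77 Ft -0.06 -1.06
48.0 [ 4.795e+01 -3.000e-02  2.000e-02] Fn 0.31 Ft 0.97 -0.36
47.0 [ 4.692e+01 -6.000e-02 -2.000e-02] Fn -0.63 Ft 0.53 -0.7
46.0 [ 4.598e+01 -1.000e-02  6.000e-02] Fn 1.98 Ft 0.78 -0.51
45.0 [4.502e+01 3.000e-02 5.000e-02] Fn 1.02 Ft 0.2 -1.29
44.0 [44.01  0.06  0.05] Fn 1.88 Ft -0.97 -0.67
43.0 [4.301e+01 2.000e-02 9.000e-02] Fn 2.79 Ft -0.23 -0.28
42.0 [4.199e+01 2.000e-02 6.000e-02] Fn 3.69 Ft 0.01 -0.47
[4.203e+01 4.000e-02 7.000e-02] 3.5115750285834153 0.3831587953253623 -0.2741793328883033 [np.float64(4.190187091094928), np.float64(4.245711590742807), np.float64(4.0829519817239674)] 26.1667
```

Run:
```python
from sink import *
f0=np.load("f0.npy")
ctrl.movel(tgt(.0401),max_speed=.01); ctrl.pause(.4)
F=[]
for _ in range(6): F.append((np.array(get_state()["contact_force"])-f0)); ctrl.pause(.05)
f=np.mean(F,0); S=[sink() for _ in range(3)]
print(np.round(hh(),2),f@fz,f@fx,f@fy,[s[0] for s in S],get_state()["time"],get_state()["wrist_torque"])
P,im,s=grab(); P=P[P[:,2]<.044]; r=fitbox(P); print(len(P),(r.x[:3]*1000).round(2),np.degrees(r.x[3:]).round(2))
it,_=vision.grab_frame("top")
a=cv2.resize(im[150:240,250:350],(400,360),interpolation=cv2.INTER_CUBIC); b=cv2.resize(it[160:250,260:360],(400,360),interpolation=cv2.INTER_CUBIC)
cv2.imwrite("pics/f.png",np.hstack([a,b]))
```

```text
[4.013e+01 4.000e-02 4.000e-02] 4.633204427140744 0.3023228408815535 0.4473749531012821 [np.float64(6.067327693464262), np.float64(6.061743891385902), np.float64(6.089993516468159)] 27.3583 [0.35253027 0.37039953 0.07220803]
121 [ 0.06 -0.63 38.92] [-2.6  -0.03 -0.46]
```

View pics/f.png

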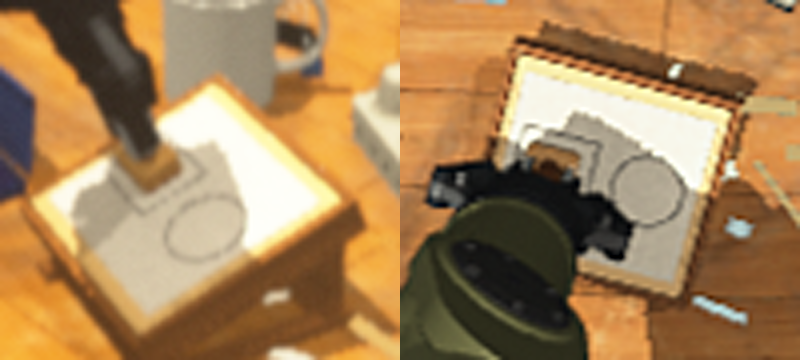

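The stamp sits centred and square inside the rectangle: base at about (150,170) in the left view and (555,160) in the right. The plate has sunk about 6 mm, so I'm handing in.

```bash
python3 -c "
from station import ticket
print(ticket.close_job())"
```

```text
the job is handed in; nothing more can be done
None
```

I inked the stamp on the pad (about 9 N at most) and set it flat and square inside the rectangular outline; the plate is sunk about 6 of its 12 mm at roughly 4.6 N. The job is handed in with the gripper still holding the stamp there, at about 27 s on the robot's clock.

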